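# Refit the agitator spring on a gumball machine's centre rod

## Task

The gumball machine is open for service: take the big agitator spring out of the parts tray and thread it, tang end down, over the rod end in the middle of the wheel. The tang catches twice, on the slotted head and on the drive collar below it: never force it, but hold a light push and twist slightly to and fro until it drops through the slot, then twist on clockwise until it drops into the collar's notch and the spring stands fully home on the hub. Let go of it there and leave the other things where they are.

Things in the scene. Friction and masses are not known exactly. Their poses are not given: they have to be found in the camera images.
- agitator_spring: The task's spring: steel compression spring of 2.8 mm wire, 32.8 mm outside diameter, bore 26 mm, 57 mm long, open coils between flat closed ends, about 35 g; upright in the tray, the larger of the two there. Origin: centre of its underside; z up its axis, x towards its tang. Grip across the upper 30 mm; the coils below give: about 1.5 N per mm of push (8 mm at most), 0.8 N m per rad of twist
- spring_foot (a point): Centre of the underside of the spring's lowest coil (the same as the spring's origin while it is not compressed)
- spring_tang (a point): Inner tip of the tang: the wire's straight lower end, bent inwards from the lowest coil along the spring's x axis, 1.4 mm above the underside, ending 5.5 mm from the spring's axis
- machine: The countertop gumball machine without its globe and lid: red round casting 168 mm across, fixed to the counter, open at the top with an aluminium hopper dish (rim 156 mm above the counter, 176 mm across) and a wheel with ball pockets in it. Origin: centre of its underside on the counter; its x axis points out of its front, where the coin knob and chute are
- hub_seat (a point): Centre of the flat top of the wheel's hub, 150 mm above the counter, on the axis of the upright rod: here the spring's underside must come to rest. Wheel and rod are locked and do not turn. A push of 12 N on any part of the machine bends the spring
- collar_top (a point): Centre of the top of the drive collar that stands on the hub: 21 mm across, 8 mm high, with one radial notch 5.2 mm wide, through its full height, deep to the rod. Seen from above the notch lies 95 degrees clockwise of the machine's front, give or take 0.6 rad, as the wheel happened to stop (not measured: feel or see it)
- rod_end (a point): The rod's end: centre of the flat top of its head, 40 mm above the hub's top. Head 21 mm across, 10 mm thick, rim bevelled 0.8 mm, with one radial slot 5.2 mm wide, deep to the neck. The neck between head and collar is 6 mm across, 22 mm long. The slot points out of the machine's front, give or take 0.75 rad (not measured: feel or see it). The tang passes head and collar only there
- tray: White open parts tray, 170 mm (its x) by 220 mm (its y), 20 mm high, floor 5 mm thick, fixed. Origin: centre of its underside
- coin_spring: Bystander in the tray: small plain spring, 19 mm in diameter, 22 mm high, upright. Origin: centre of its underside
- cap_nut: Bystander in the tray: domed steel cap nut 24 mm in diameter, 18.5 mm high. Origin: centre of its underside
- washer: Bystander in the tray: flat steel ring 32 mm in diameter, 4 mm thick. Origin: centre of its underside
- globe_lid: Bystander: the machine's red lid, 124 mm in diameter, 48 mm high with its knob, on the counter beyond machine and tray. Origin: centre of its underside
- screwdriver: Bystander: screwdriver lying on the counter at the right edge of the work area
- brush: Bystander: brush lying on the counter at the left edge of the work area
There are look-alikes about, which are no part of the job. Leave any brown or turquoise look-alike of the machine alone.

How it is judged:
By the outcome, as a careful person would: the job done as asked, in the order asked, and still so for the second after the job is handed in, with the robot touching nothing.
It also fails if it takes over 72 s, if anything falls off the work surface, if the arm or the gripper's body presses on something with over 40 N, if the wrist force passes 120 N, or if a joint passes its speed limit or range.

## Robot

A 7-joint arm with a two-finger parallel gripper is mounted at the origin on the work surface. World frame = base frame: x ahead of the robot, y to its left, z up, the work surface at z = 0. Lengths are in m, angles in rad, forces in N, time in s.
With the tool pointing down it reaches from about 0.4 to 0.9 m from the base axis. Payload 5.5 kg.
Tool frame: the origin (TCP) lies at the centre of the arm's flange, where the gripper is bolted on; the fingertips stand 173 mm ahead of it and the grasp point (between the pads) lies 155 mm ahead of it; z points along the fingers, y is the line along which they close (so a half turn about z gives the same grasp; the last joint's range is limited). The gripper opens to 85 mm and grips with 20 to 120 N. Pads are 22 mm wide; open, the fingers measure 114 mm over their backs; the gripper's body (76 mm by 85 mm) begins 54 mm behind the grasp point. The pads swing forward as they close: fully open they stand 13 mm farther back than shut.
Start: joints at [-1.085, 0.501, -0.427, 1.55, 0.221, 1.138, -0.21], TCP at [0.144, 0.634, 0.405] pointing down, gripper open.
Joint ranges: [-2.88, 2.88], [-0.31, 2.03], [-1.54, 1.56], [0.2, 2.42], [-1.41, 4.55], [0.19, 2.02], [-2.57, 2.57]. Speed limits (rad/s): [2.57, 2.57, 3.14, 3.14, 3.14, 3.14, 3.14].

## Interface

Orientations are given as a unit quaternion [x, y, z, w].
In Python, from rig import robot, snapshot gives the robot as it stands. The module is installed in compiled form; this text tells all that it offers.
- The arm moves only by the shell command python3 -m inch 'ROWS' [FORCE]. ROWS is JSON, a list of rows, each a list of 7 numbers: the shift along the tool's x, y, z each as a share of 0.02 m, from -1 to 1, then the turn, a rotation vector about the tool's x, y, z each as a share of pi/2 rad, from -1 to 1, then the finger opening in mm, from 0 to 85.4. A call has 1 to 12 rows; each row shifts and turns the commanded pose from where the row before left it, along the tool's axes as they then stand; what a row does not reach is not made up. A row lasts 1/8 s, in which the tool goes at most 62.5 mm and 10.7 degrees, less where a joint would pass 70% of its speed; a pose out of reach is approached as far as the arm can. A call with a number of a shift or a turn outside -1 to 1 is refused whole. A call with a gripper value outside its range is refused whole. The fingers move at their own pace and stop on an object; FORCE is the grip in N (left out, the last holds). Time passes only in rows, so rows that do not move let the fingers close. It gives the time, the measured TCP pose, the force, the opening and the grip force at its end, in the units of the state.
- robot.read_state(): the state, without advancing time (a new reading comes with each control period).
- snapshot(name): name is "side" or "top"; returns a dict with "img" (400x640x3 uint8, red, green, blue), "range_z" (400x640 float32, m along the optical axis (not along the pixel's ray), 0 where there is no reading), "fov_y" (degrees; the focal length in pixels is half the picture's height over the tangent of half this angle, whatever the lens; pixels are square), "cx", "cy" (the principal point, pixels), "dist" ([k1, k2, p1, p2, k3] as OpenCV has them; the pictures are not rectified), "pose" (4x4, takes a point from camera to world coordinates). Camera axes: x right, y down, z forward; pixel columns grow to the right and rows downward; lengths in m; the calibration is good to about 2 mm. A picture is of the moment at which its call begins.
- robot.job_done(): hands the job in; it is judged then, once.
The state is a dict: "time_s": time; "joints": joint angles; "joint_velocities": joint speeds; "effort": joint torques, N m; "position": TCP position; "orientation": TCP orientation; "force": force on the tool from outside, world axes, zero at the start; "wrist_torque": the same for the moment, N m; "width": finger opening in m; "finger_force": force on a finger pad.
Only numpy, scipy, OpenCV 4.12 (cv2) and the standard library are available. Lean on these libraries where they do the work, as an engineer would, in place of code of your own. Each camera call takes 0.05 s, during which the arm holds its last target. There are 200 camera calls.

## Working session

There is one attempt and no reset: what is moved stays moved. The work goes in short steps, Python scripts to look and compute and a shell command to move; the robot and the scene stay as the last step left them, time stands still between calls to the robot, and variables do not carry over. Pictures are saved under pics/ and viewed, at most 10 in all, crops included, and the job is handed in when it is done.

```bash
mkdir -p pics; cat > h.py <<'E'
import numpy as np, cv2
from rig import robot, snapshot
def K(s):
    f=200/np.tan(np.radians(s["fov_y"])/2); return np.array([[f,0,s["cx"]],[0,f,s["cy"]],[0,0,1.]])
def ray(s,u,v):
    p=cv2.undistortPoints(np.array([[[u,v]]],float),K(s),np.array(s["dist"],float))[0,0]
    P=np.array(s["pose"]); return P[:3,3],P[:3,:3]@np.array([p[0],p[1],1])
def plane(s,u,v,z):
    o,d=ray(s,u,v); return o+d*(z-o[2])/d[2]
def pt(s,u,v):
    o,d=ray(s,u,v); return o+d*s["range_z"][int(v),int(u)]
def proj(s,X):
    P=np.linalg.inv(np.array(s["pose"])); r=P[:3,:3]@np.array(X)+P[:3,3]
    return cv2.projectPoints(r.reshape(1,1,3),np.zeros(3),np.zeros(3),K(s),np.array(s["dist"],float))[0].ravel()
def save(name,im,scale=1,box=None):
    if box: im=im[box[1]:box[3],box[0]:box[2]]
    im=cv2.resize(im,None,fx=scale,fy=scale,interpolation=cv2.INTER_CUBIC)
    cv2.imwrite("pics/"+name+".png",im[:,:,::-1])
E
python3 - <<'E'
from h import *
import pickle
for n in("top","side"):
    s=snapshot(n); pickle.dump(s,open(n+".pkl","wb")); save(n+"0",s["img"],1.25)
    print(n,s["fov_y"],s["cx"],s["cy"],s["dist"],np.round(s["pose"],3).tolist())
r=robot.read_state();print(r)
E
```

```text
top 45.05379749764417 320.3958265633805 196.07682926179874 [0.01533042 0.         0.         0.         0.        ] [[0.008, -0.974, 0.226, 0.203], [-1.0, -0.008, 0.0, 0.003], [0.002, -0.226, -0.974, 1.442], [0.0, 0.0, 0.0, 1.0]]
side 44.751472844836265 311.0445086862232 200.45109698858028 [-0.10793743  0.          0.          0.          0.        ] [[0.635, -0.51, 0.581, -0.316], [-0.773, -0.422, 0.474, -0.681], [0.003, -0.75, -0.662, 1.076], [0.0, 0.0, 0.0, 1.0]]
{'time_s': 0.1, 'joints': array([-1.08482387,  0.50174647, -0.42677179,  1.55135822,  0.22077455,
        1.13829179, -0.21029538]), 'joint_velocities': array([-0.0006433 , -0.00049927, -0.00161738, -0.00148048,  0.00176078,
        0.0012324 , -0.00030728]), 'effort': array([-1.09092164e-02, -5.70819819e+01, -5.83859727e+00, -2.81751144e+01,
        1.04977662e-02,  5.65818846e-03, -1.28698571e-05]), 'position': array([0.14359792, 0.63360639, 0.4037591 ]), 'orientation': array([ 1.11149306e-01,  9.93803329e-01, -8.70489702e-04, -1.30281708e-04]), 'force': array([-0.45618866,  0.11642375, -0.10466009]), 'wrist_torque': array([ 0.00690215, -0.03380082,  0.04046551]), 'finger_force': 0.0, 'width': 0.08543350137683019}
```

View pics/top0.png

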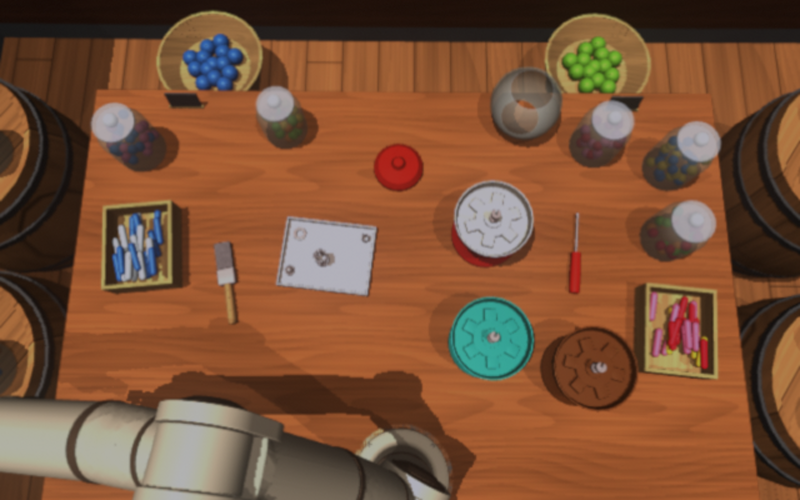

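View pics/side0.png

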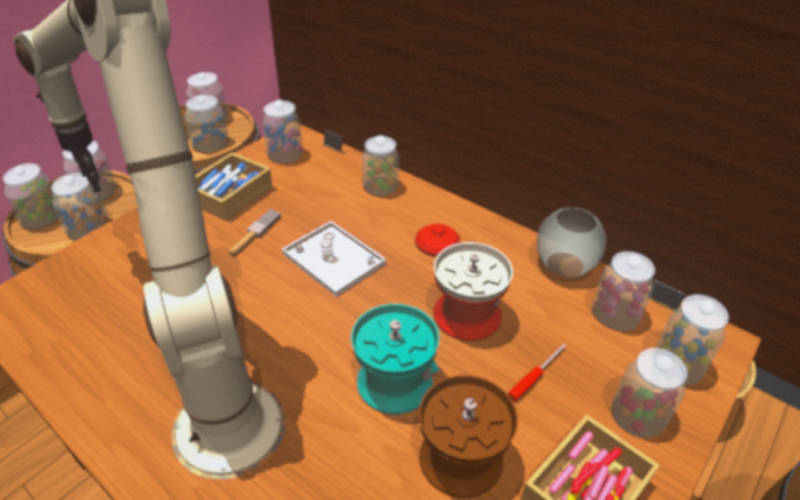

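Top view (1.25× scaled): the red machine is at (494,218), and the turquoise (491,338) and brown (595,367) look-alikes are left alone. The tray is at (328,257). Candidates for the spring are the big coil at about (323,257), the small coin spring at (366,239), the cap nut at (290,270) and the washer at (300,234). The big coil fits the description. The close crop below checks that choice and looks for the tang and slots.

```bash
python3 - <<'E'
from h import *
import pickle
t=pickle.load(open("top.pkl","rb"));s=pickle.load(open("side.pkl","rb"))
def c(im,b): return cv2.resize(im[b[1]:b[3],b[0]:b[2]],(390,290),interpolation=cv2.INTER_CUBIC)
A=np.vstack([np.hstack([c(t["img"],(218,170,308,237)),c(t["img"],(370,150,424,190))]),
 np.hstack([c(s["img"],(222,170,312,237)),c(s["img"],(345,190,413,240))])])
save("crops",A)
for n,im,b in(("t",t,(218,170,308,240)),("s",s,(222,170,312,240))):pass
# heights from depth near spring and rod end
for (S,u,v,r) in((t,258,205,14),(t,395,173,10),(s,263,198,16),(s,379,211,10)):
    P=np.array([pt(S,x,y) for y in range(v-r,v+r) for x in range(u-r,u+r) if S["range_z"][y,x]>0])
    uv=np.array([(x,y) for y in range(v-r,v+r) for x in range(u-r,u+r) if S["range_z"][y,x]>0])
    i=np.argsort(-P[:,2])[:12]; print(np.round(P[i].mean(0),4),np.round(P[i,2],3)[[0,5,11]],uv[i].mean(0))
E
```

```text
[0.4949 0.1888 0.0652] [0.071 0.065 0.063] [256.75       204.91666667]
[ 0.5635 -0.2028  0.1932] [0.196 0.193 0.191] [397.16666667 171.25      ]
[0.4931 0.1889 0.0645] [0.066 0.064 0.064] [260.58333333 193.83333333]
[ 0.5595 -0.2018  0.1928] [0.194 0.193 0.192] [378.25       205.41666667]
```

View pics/crops.png

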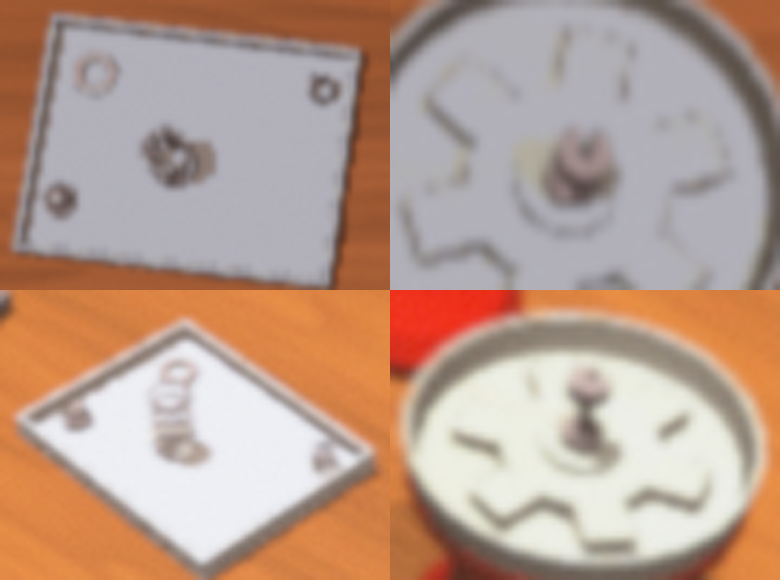

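The choice is confirmed: the big coil in the tray is at top px (257,205), with its top at z≈0.065. Each pixel covers about 2 mm, so next I zoom in to find the tang and the machine's front, and fit the axes.

```bash
python3 - <<'E'
from h import *
import pickle
ts=[snapshot("top") for _ in range(1)]; ss=[snapshot("side") for _ in range(1)]
t=pickle.load(open("top.pkl","rb"));s=pickle.load(open("side.pkl","rb"))
def c(im,b): return cv2.resize(im[b[1]:b[3],b[0]:b[2]],(390,290),interpolation=cv2.INTER_CUBIC)
A=np.vstack([np.hstack([c(t["img"],(245,193,275,215)),c(t["img"],(350,140,434,220))]),
 np.hstack([c(s["img"],(245,182,281,218)),c(s["img"],(330,185,426,275))])])
save("crops2",A)
# dish rim: pale mask -> ellipse -> cast points on z=.156
for S,b,n in((t,(350,140,434,212),"t"),(s,(335,188,420,245),"s")):
    im=S["img"][b[1]:b[3],b[0]:b[2]].astype(int)
    m=((im.max(2)-im.min(2)<45)&(im.max(2)>110)).astype(np.uint8)
    m=cv2.morphologyEx(m,cv2.MORPH_CLOSE,np.ones((5,5)))
    cs=max(cv2.findContours(m,0,2)[0],key=cv2.contourArea)
    h=cv2.convexHull(cs)[:,0]+[b[0],b[1]]
    P=np.array([plane(S,*q,.156) for q in h])[:,:2]
    (x,y),r=cv2.minEnclosingCircle(P.astype(np.float32))
    M=np.c_[2*P,np.ones(len(P))];a=np.linalg.lstsq(M,(P**2).sum(1),rcond=None)[0]
    print(n,"rim",(x,y),r,a[:2],np.sqrt(a[2]+a[0]**2+a[1]**2))
print("head top",plane(t,397,170.7,.19),"side",plane(s,379.5,205.5,.19))
print("head by proj of .56,-.2",proj(t,[.56,-.2,.19]),proj(s,[.56,-.2,.19]))
# spring: points in 3d, z .02-.07 
for S,b in((t,(242,190,280,222)),(s,(240,178,286,222))):
    P=np.array([pt(S,x,y) for y in range(b[1],b[3]) for x in range(b[0],b[2]) if S["range_z"][y,x]>0])
    for lo,hi in((.012,.03),(.03,.045),(.045,.058),(.058,.068)):
        q=P[(P[:,2]>lo)&(P[:,2]<hi)]; print(lo,len(q),q.min(0).round(3)[:2],q.max(0).round(3)[:2],((q.min(0)+q.max(0))/2).round(4)[:2])
E
```

```text
t rim (0.5654709339141846, -0.20183837413787842) 0.08836320042610168 [ 0.56531732 -0.20160524] 0.08760155516976374
s rim (0.5594674348831177, -0.20817264914512634) 0.09479223936796188 [ 0.55907014 -0.20563317] 0.08967116269640123
head top [ 0.56600434 -0.2029193   0.19      ] side [ 0.56412247 -0.20312342  0.19      ]
head by proj of .56,-.2 [395.97796874 172.8343255 ] [377.71157519 205.79143715]
0.012 32 [0.46  0.129] [0.553 0.23 ] [0.5066 0.1796]
0.03 29 [0.482 0.177] [0.511 0.207] [0.4965 0.1922]
0.045 15 [0.481 0.177] [0.512 0.205] [0.4967 0.1911]
0.058 25 [0.481 0.176] [0.51  0.206] [0.4957 0.1915]
0.012 263 [0.418 0.077] [0.603 0.291] [0.5104 0.184 ]
0.03 18 [0.481 0.171] [0.51  0.208] [0.4958 0.1895]
0.045 21 [0.481 0.176] [0.515 0.206] [0.4978 0.1908]
0.058 25 [0.482 0.173] [0.513 0.208] [0.4972 0.1903]
```

View pics/crops2.png

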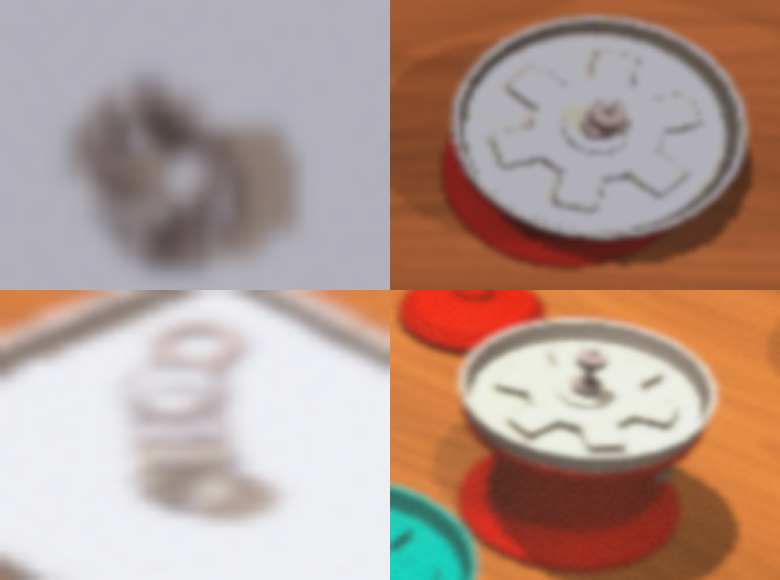

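The machine axis is at about (0.565,-0.203) from the top rim and head. The spring axis is at about (0.4965,0.191). A grey knob-like thing peeks out at side px (396,242). Next I start the approach and locate that knob.

```bash
cat >> h.py <<'E'
from scipy.spatial.transform import Rotation as Ro
def st(): 
    r=robot.read_state(); return r, Ro.from_quat(r["orientation"]).as_matrix()
def go(x,y,z):
    r,R=st(); d=R.T@(np.array([x,y,z])-r["position"]); print("shares total",np.round(d/.02,2),"pos",r["position"].round(4),"t",r["time_s"],"j",r["joints"].round(2),"F",r["force"].round(2),"w",round(r["width"],4))
E
python3 - <<'E'
from h import *
import pickle
s=pickle.load(open("side.pkl","rb"))
c=np.array([.565,-.203])
for v in range(236,248,2):
    print(v,[(u,*pt(s,u,v).round(3)) for u in range(390,401,2)])
go(.4965,.1908,.30)
E
python3 -m inch '[[-0.92,-0.74,0.22,0,0,0,85],[-0.92,-0.74,0.22,0,0,0,85],[-0.92,-0.74,0.22,0,0,0,85],[-0.92,-0.74,0.22,0,0,0,85],[-0.92,-0.74,0.22,0,0,0,85],[-0.92,-0.74,0.22,0,0,0,85],[-0.92,-0.74,0.22,0,0,0,85],[-0.92,-0.74,0.22,0,0,0,85],[-0.92,-0.74,0.22,0,0,0,85],[-0.92,-0.74,0.22,0,0,0,85],[-0.92,-0.74,0.22,0,0,0,85],[-0.92,-0.74,0.22,0,0,0,85]]'
python3 -c "
from h import *
go(.4965,.1908,.3)"
```

```text
236 [(390, np.float64(0.514), np.float64(-0.273), np.float64(0.156)), (392, np.float64(0.517), np.float64(-0.278), np.float64(0.157)), (394, np.float64(0.525), np.float64(-0.28), np.float64(0.151)), (396, np.float64(0.533), np.float64(-0.282), np.float64(0.147)), (398, np.float64(0.541), np.float64(-0.284), np.float64(0.141)), (400, np.float64(0.555), np.float64(-0.283), np.float64(0.13))]
238 [(390, np.float64(0.515), np.float64(-0.274), np.float64(0.149)), (392, np.float64(0.522), np.float64(-0.276), np.float64(0.145)), (394, np.float64(0.53), np.float64(-0.278), np.float64(0.139)), (396, np.float64(0.54), np.float64(-0.279), np.float64(0.132)), (398, np.float64(0.542), np.float64(-0.284), np.float64(0.133)), (400, np.float64(0.553), np.float64(-0.285), np.float64(0.125))]
240 [(390, np.float64(0.521), np.float64(-0.272), np.float64(0.134)), (392, np.float64(0.527), np.float64(-0.275), np.float64(0.131)), (394, np.float64(0.532), np.float64(-0.278), np.float64(0.13)), (396, np.float64(0.54), np.float64(-0.281), np.float64(0.125)), (398, np.float64(0.545), np.float64(-0.284), np.flo
[... 994 characters left out ...]
.068)), (394, np.float64(0.578), np.float64(-0.259), np.float64(0.055)), (396, np.float64(0.612), np.float64(-0.25), np.float64(0.021)), (398, np.float64(0.617), np.float64(-0.254), np.float64(0.019)), (400, np.float64(0.634), np.float64(-0.253), np.float64(0.005))]
shares total [-22.1  -17.69   5.22] pos [0.1436 0.6337 0.404 ] t 0.2 j [-1.08  0.5  -0.43  1.55  0.22  1.14 -0.21] F [ 0.47 -0.54  0.46] w 0.0854
time_s: 1.7
position: [0.3204, 0.4108, 0.3518]
orientation: [0.111, 0.994, 0.0, 0.0]
force: [-0.3, 0.3, -0.3]
width: 0.0852
finger_force: 0.0
shares total [-11.02  -8.78   2.59] pos [0.3204 0.4108 0.3518] t 1.7 j [-0.65  0.33 -0.37  1.93  0.15  0.92  0.26] F [-0.25  0.35 -0.29] w 0.0852
```

```bash
python3 -m inch '[[-0.92,-0.73,0.22,0,0,0,85],[-0.92,-0.73,0.22,0,0,0,85],[-0.92,-0.73,0.22,0,0,0,85],[-0.92,-0.73,0.22,0,0,0,85],[-0.92,-0.73,0.22,0,0,0,85],[-0.92,-0.73,0.22,0,0,0,85],[-0.92,-0.73,0.22,0,0,0,85],[-0.92,-0.73,0.22,0,0,0,85],[-0.92,-0.73,0.22,0,0,0,85],[-0.92,-0.73,0.22,0,0,0,85],[-0.92,-0.73,0.22,0,0,0,85],[-0.92,-0.73,0.22,0,0,0,85]]' 20
python3 -c "
from h import *
go(.4965,.1908,.205)"
```

```text
time_s: 3.2
position: [0.4968, 0.1911, 0.299]
orientation: [0.111, 0.994, 0.0, 0.0]
force: [-0.4, 0.5, 0.7]
width: 0.0853
finger_force: 0.0
shares total [ 0.01 -0.02  4.7 ] pos [0.4968 0.1911 0.299 ] t 3.2 j [-0.22  0.41 -0.24  1.94  0.13  0.81  0.82] F [-0.37  0.52  0.72] w 0.0853
```

```bash
python3 -m inch '[[0,0,0.95,0,0,0,85],[0,0,0.95,0,0,0,85],[0,0,0.95,0,0,0,85],[0,0,0.95,0,0,0,85],[0,0,0.9,0,0,0,60],[0,0,0,0,0,0,45],[0,0,0,0,0,0,36],[0,0,0,0,0,0,28],[0,0,0,0,0,0,28],[0,0,0,0,0,0,28],[0,0,0,0,0,0,28],[0,0,0,0,0,0,28]]' 30
```

```text
time_s: 4.7
position: [0.4965, 0.1924, 0.2053]
orientation: [0.111, 0.994, 0.0, 0.0]
force: [1.3, 1.2, 0.9]
width: 0.0307
finger_force: 29.7
```

```bash
python3 -m inch '[[0,0,-0.5,0,0,0,28],[0,0,-1,0,0,0,28],[0,0,-1,0,0,0,28],[0.5,0,-1,0,0,0,28],[0.5,0,-1,0,0,0,28],[0.5,0,-1,0,0,0,28],[0.5,0,-1,0,0,0,28],[0.5,0,-1,0,0,0,28],[0.5,0,-1,0,0,0,28],[0.5,0,-1,0,0,0,28],[0.5,0,-1,0,0,0,28],[0.5,0,-1,0,0,0,28]]'
python3 -m inch '[[0,0,-0.5,0.118,0,0,28],[0,0,-0.5,0.118,0,0,28],[0,0,-0.5,0.118,0,0,28],[0,0,-0.5,0.118,0,0,28],[0,0,-0.5,0.118,0,0,28],[0,0,0,0.118,0,0,28],[0,0,0,0.118,0,0,28],[0,0,0,0.118,0,0,28]]'
python3 - <<'E'
from h import *
import pickle
r,R=st();print(R.round(2),r["position"],r["joints"].round(2),r["width"])
foot=r["position"]+R[:,2]*.2
s=snapshot("side");pickle.dump(s,open("s1.pkl","wb"));u,v=proj(s,foot);print(u,v,foot)
d=np.array(s["pose"])[:3,3]-foot; print("view cos",d@R[:,2]/np.linalg.norm(d),np.linalg.norm(d))
u,v=int(u),int(v);save("tang1",s["img"],10,(u-30,v-25,u+30,v+25))
E
```

```text
time_s: 6.2
position: [0.4077, 0.2121, 0.4361]
orientation: [0.111, 0.994, -0.0, -0.0]
force: [0.2, -0.1, -0.2]
width: 0.0309
finger_force: 29.7
time_s: 7.2
position: [0.4182, 0.2275, 0.4649]
orientation: [0.079, 0.787, -0.607, -0.078]
force: [0.5, -0.4, -3.0]
width: 0.0308
finger_force: 29.6
[[-0.98  0.03 -0.22]
 [ 0.22  0.25 -0.94]
 [ 0.03 -0.97 -0.25]] [0.41819748 0.2275191  0.46494467] [-1.05  0.5   0.38  1.75  0.6   2.    0.68] 0.03082233505906225
261.9078061793041 134.7416285717889 [0.37451315 0.03892439 0.41470805]
view cos 0.5544930266347712 1.1969588080629388
```

View pics/tang1.png

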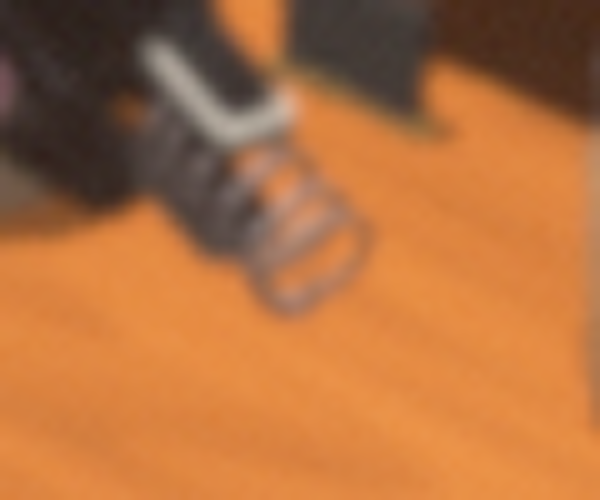

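The spring is held straight and its lowest coil is at about px (310,260). There's a thick spot at the bottom-left of that coil, around (288,300), but it's too coarse to judge. I'll move closer to the side camera.

```bash
python3 -m inch '[[0,-0.95,1,0,0,0,28],[0,-0.95,1,0,0,0,28],[0,-0.95,1,0,0,0,28],[0,-0.95,1,0,0,0,28],[0,-0.95,1,0,0,0,28],[0,-0.95,1,0,0,0,28],[0,-0.95,1,0.03,0,0,28],[0,-0.95,1,0.03,0,0,28],[0,-0.95,1,0.03,0,0,28],[0,-0.95,1,0.03,0,0,28],[0,-0.95,1,0.03,0,0,28],[0,0,0,0,0,0,28]]'
cat > rect.py <<'E'
from h import *
import pickle,sys
def rect(s,r,R,foot_d=.2015,N=290,half=.02):
    c=r["position"]+R[:,2]*foot_d
    P=np.linalg.inv(np.array(s["pose"]))
    g=(np.arange(N)-N/2)/(N/2)*half
    X,Y=np.meshgrid(g,g)   # tool x right, tool y down
    W=c+X[...,None]*R[:,0]+Y[...,None]*R[:,1]
    C=W.reshape(-1,3)@P[:3,:3].T+P[:3,3]
    uv=cv2.projectPoints(C.reshape(-1,1,3),np.zeros(3),np.zeros(3),K(s),np.array(s["dist"],float))[0].reshape(N,N,2).astype(np.float32)
    return cv2.remap(s["img"],uv,None,cv2.INTER_CUBIC),c
E
python3 - <<'E'
from rect import *
r,R=st();print(R.round(2),r["position"],r["joints"].round(2),r["width"],r["time_s"])
s=snapshot("side");pickle.dump((s,r),open("s2.pkl","wb"))
im,c=rect(s,r,R)
d=np.array(s["pose"])[:3,3]-c; print("cos",d@R[:,2]/np.linalg.norm(d),np.linalg.norm(d),c)
u,v=map(int,proj(s,c)); print(u,v)
raw=cv2.resize(s["img"][v-20:v+20,u-20:u+20],(390,390),interpolation=cv2.INTER_CUBIC)
save("tang2",np.hstack([raw,cv2.resize(im,(390,390))]))
E
```

```text
time_s: 8.75
position: [0.3664, -0.0215, 0.619]
orientation: [0.07, 0.715, -0.69, -0.085]
force: [-0.5, 0.9, -0.5]
width: 0.031
finger_force: 29.7
[[-0.98 -0.02 -0.22]
 [ 0.22  0.04 -0.98]
 [ 0.02 -1.   -0.03]] [ 0.36643522 -0.02148785  0.61895954] [-1.68  0.08  1.32  2.05  1.17  2.01  1.01] 0.031036189447363798 8.75
cos 0.6288602013369464 0.9150935656115418 [ 0.32258808 -0.21804859  0.61235979]
336 106
```

View pics/tang2.png

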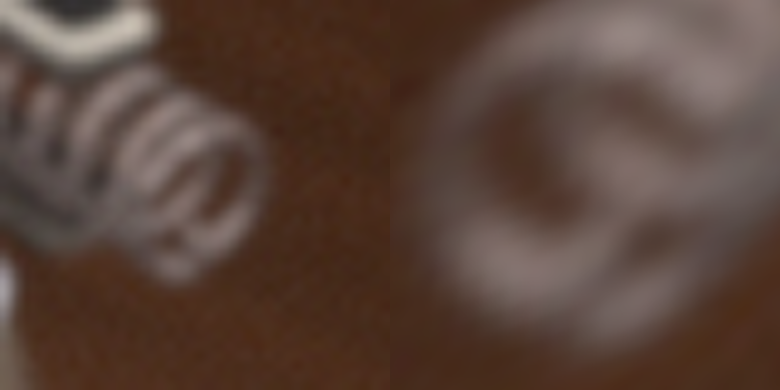

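The near coil's ellipse is centred at about (208,195) in the left panel, with a bright spot at its lower left around (178,265). That's still ambiguous. I'll go closer and take several twist angles.

```bash
cat > shot.py <<'E'
from rect import *
i=sys.argv[1]
r,R=st();s=snapshot("side");pickle.dump((s,r),open(f"v{i}.pkl","wb"))
c=r["position"]+R[:,2]*.2;d=np.array(s["pose"])[:3,3]-c
print(R[:,2].round(2),r["position"].round(3),r["joints"].round(2),"cos",d@R[:,2]/np.linalg.norm(d),np.linalg.norm(d),proj(s,c))
E
python3 -m inch '[[0.65,-0.85,1,0,0,0,28],[0.65,-0.85,1,0,0,0,28],[0.65,-0.85,1,0,0,0,28],[0.65,-0.85,1,0,0,0,28],[0.65,-0.85,1,0,0,0,28],[0.65,-0.85,1,0,0,0,28],[0,0,0,0,0,0,28]]'
python3 shot.py 0
python3 -m inch '[[0,0,0,0,0,-0.118,28],[0,0,0,0,0,-0.118,28],[0,0,0,0,0,-0.118,28],[0,0,0,0,0,-0.118,28],[0,0,0,0,0,-0.118,28],[0,0,0,0,0,-0.118,28],[0,0,0,0,0,0,28]]'
python3 shot.py 1
python3 -m inch '[[0,0,0,0,0,-0.118,28],[0,0,0,0,0,-0.118,28],[0,0,0,0,0,-0.118,28],[0,0,0,0,0,-0.118,28],[0,0,0,0,0,-0.118,28],[0,0,0,0,0,-0.118,28],[0,0,0,0,0,0,28]]'
python3 shot.py 2
python3 - <<'E'
import sys;from rect import *
rows=[]
for i in range(3):
    s,r=pickle.load(open(f"v{i}.pkl","rb"));R=Ro.from_quat(r["orientation"]).as_matrix()
    u,v=map(int,proj(s,r["position"]+R[:,2]*.2))
    a=cv2.resize(s["img"][v-20:v+20,u-20:u+20],(260,260),interpolation=cv2.INTER_CUBIC)
    b=cv2.resize(rect(s,r,R)[0],(260,260)); rows.append(np.vstack([a,b]))
save("tang3",np.hstack(rows))
E
```

```text
time_s: 9.68
position: [0.3799, -0.0981, 0.6613]
orientation: [-0.1, -0.693, 0.704, 0.119]
force: [0.0, -0.5, -0.8]
width: 0.0309
finger_force: 30.1
[-0.3  -0.95  0.02] [ 0.38  -0.098  0.661] [-1.75  0.03  1.56  2.    1.35  2.01  1.13] cos 0.6749028396303473 0.8522304018439257 [368.72511726  94.51766465]
time_s: 10.6
position: [0.3799, -0.0959, 0.6609]
orientation: [-0.282, 0.64, -0.537, -0.471]
force: [-0.5, 0.4, -0.3]
width: 0.0304
finger_force: 30.1
[-0.3  -0.95  0.02] [ 0.38  -0.096  0.661] [-1.75  0.03  1.56  2.    1.34  2.01  2.24] cos 0.6740882727308172 0.8538848652728823 [368.07619887  94.06697287]
time_s: 11.52
position: [0.3727, -0.093, 0.5836]
orientation: [0.43, -0.53, 0.403, 0.61]
force: [0.3, 0.1, 0.0]
width: 0.031
finger_force: 30.1
[-0.3  -0.95  0.07] [ 0.373 -0.093  0.584] [-0.62  0.11  0.39  2.1   1.26  2.01  2.56] cos 0.6786945348661891 0.8846553903908574 [361.35353906 128.3475962 ]
```

View pics/tang3.png

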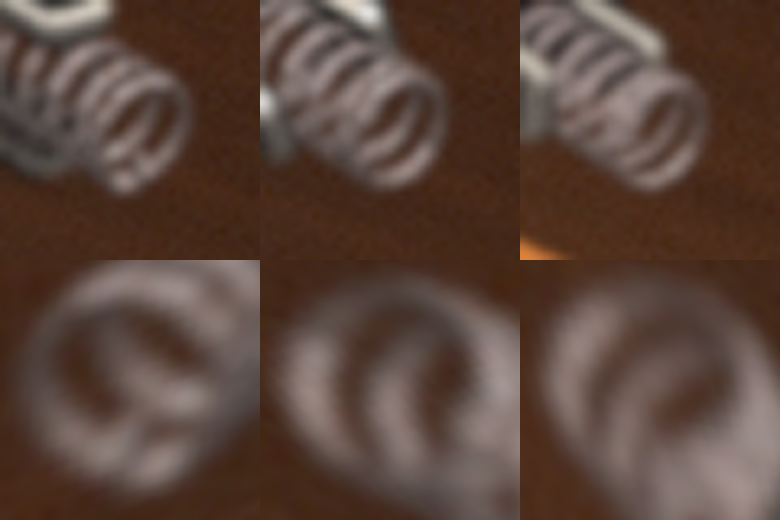

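In view 0 a short bright bridge sits at the bottom of the near coil, around (130,175). In views 1 and 2 it moves clockwise to the left (350,130) and the upper left (620,115) as the tool turns, so this is likely the tang. To confirm it, I'll turn it to the right side, where the background through the bore is dark.

```bash
python3 -m inch '[[0,0,0,0,0,0.118,28],[0,0,0,0,0,0.118,28],[0,0,0,0,0,0.118,28],[0,0,0,0,0,0.118,28],[0,0,0,0,0,0.118,28],[0,0,0,0,0,0.118,28],[0,0,0,0,0,0.118,28],[0,0,0,0,0,0.118,28],[0,0,0,0,0,0.118,28],[0,0,0,0,0,0.118,28],[0,0,0,0,0,0.118,28],[0,0,0,0,0,0.118,28]]' >/dev/null
python3 -m inch '[[0,0,0,0,0,0.118,28],[0,0,0,0,0,0.118,28],[0,0,0,0,0,0.118,28],[0,0,0,0,0,0.118,28],[0,0,0,0,0,0,28]]'
python3 shot.py 3
python3 -m inch '[[0,0,0,0,0,0.118,28],[0,0,0,0,0,0.118,28],[0,0,0,0,0,0.118,28],[0,0,0,0,0,0.118,28],[0,0,0,0,0,0,28]]'
python3 shot.py 4
python3 -m inch '[[0,0,0,0,0,0.118,28],[0,0,0,0,0,0.118,28],[0,0,0,0,0,0.118,28],[0,0,0,0,0,0.118,28],[0,0,0,0,0,0,28]]'
python3 shot.py 5
python3 - <<'E'
import sys;from rect import *
rows=[]
for i in (3,4,5):
    s,r=pickle.load(open(f"v{i}.pkl","rb"));R=Ro.from_quat(r["orientation"]).as_matrix()
    u,v=map(int,proj(s,r["position"]+R[:,2]*.2))
    a=cv2.resize(s["img"][v-16:v+16,u-16:u+16],(260,260),interpolation=cv2.INTER_CUBIC)
    b=cv2.resize(rect(s,r,R)[0],(260,260)); rows.append(np.vstack([a,b]))
save("tang4",np.clip(np.hstack(rows)*1.5,0,255).astype(np.uint8))
E
```

```text
time_s: 13.7
position: [0.3734, -0.0911, 0.5859]
orientation: [-0.49, -0.476, 0.641, -0.35]
force: [0.5, -0.3, -0.8]
width: 0.0308
finger_force: 30.1
[-0.3  -0.95  0.07] [ 0.373 -0.091  0.586] [-0.69  0.11  0.46  2.1   1.26  2.01 -0.4 ] cos 0.6765655205140205 0.8855035080515709 [361.15773558 126.78157937]
time_s: 14.38
position: [0.3731, -0.0915, 0.5853]
orientation: [0.629, 0.267, -0.473, 0.557]
force: [-0.1, 0.4, -0.6]
width: 0.0309
finger_force: 30.1
[-0.3  -0.95  0.07] [ 0.373 -0.092  0.585] [-0.69  0.11  0.47  2.1   1.26  2.01 -1.13] cos 0.6768783714181162 0.8853266198962048 [361.19800837 127.24147254]
time_s: 15.05
position: [0.373, -0.0917, 0.585]
orientation: [0.683, 0.022, -0.24, 0.69]
force: [-0.4, 0.4, -1.6]
width: 0.031
finger_force: 30.1
[-0.3  -0.95  0.07] [ 0.373 -0.092  0.585] [-0.7   0.11  0.48  2.1   1.26  2.01 -1.87] cos 0.6769958310704492 0.8852637921584477 [361.207402   127.42978207]
```

View pics/tang4.png

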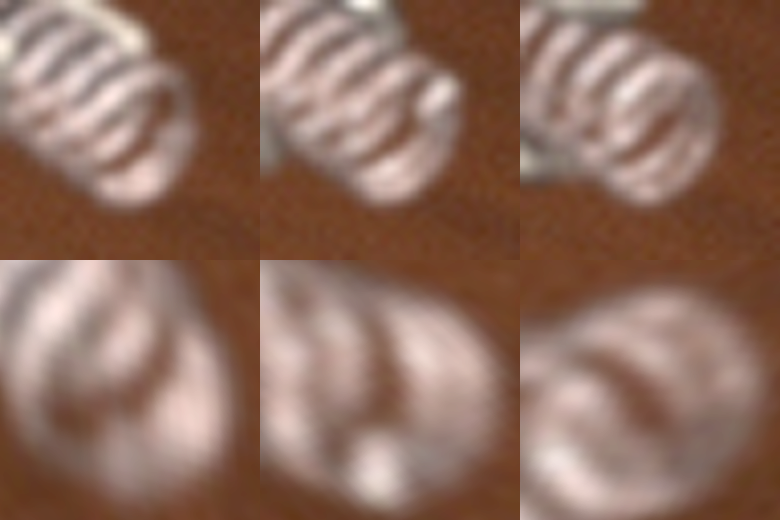

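Now it's clear. In view 4 the tang is the bright stub at the upper right (437,95), pointing inward. In the tool frame it lies along +y (about 90° ± 10°) in every view. Next I determine the machine's front and the head slot from the first pictures.

```bash
python3 - <<'E'
from h import *
import pickle
t=pickle.load(open("top.pkl","rb"));s=pickle.load(open("side.pkl","rb"))
def c(im,b,g=1): return np.clip(cv2.resize(im[b[1]:b[3],b[0]:b[2]],(390,290),interpolation=cv2.INTER_CUBIC)*g,0,255).astype(np.uint8)
B=[(366,210,420,250),(384,160,411,180),(282,245,366,308),(366,196,393,216)]
A=np.vstack([np.hstack([c(s["img"],B[0],1.4),c(t["img"],B[1],1.3)]),np.hstack([c(s["img"],B[2],1.2),c(s["img"],B[3])])])
save("front",A)
ax=np.array([.565,-.203])
for a in range(-120,41,20):
    u=np.array([np.cos(np.radians(a)),np.sin(np.radians(a))])
    f=lambda S,r,z,b,ox,oy:np.round([(proj(S,[*(ax+r*u),z])[0]-b[0])*390/(b[2]-b[0])+ox,(proj(S,[*(ax+r*u),z])[1]-b[1])*290/(b[3]-b[1])+oy])
    print(a,"knob",f(s,.09,.09,B[0],0,0),f(s,.09,.05,B[0],0,0),"slotTop",f(t,.0105,.19,B[1],390,0),"slotSide",f(s,.0105,.19,B[3],390,290),"notchSide",f(s,.0105,.158,B[3],390,290),"notchTop",f(t,.0105,.158,B[1],390,0))
E
```

```text
-120 knob [179. 311.] [167. 381.] slotTop [628. 188.] slotSide [612. 460.] notchSide [595. 585.] notchTop [601. 234.]
-100 knob [244. 280.] [231. 350.] slotTop [634. 170.] slotSide [628. 454.] notchSide [611. 578.] notchTop [607. 217.]
-80 knob [286. 235.] [272. 305.] slotTop [633. 151.] slotSide [638. 444.] notchSide [621. 568.] notchTop [606. 198.]
-60 knob [301. 180.] [288. 250.] slotTop [626. 134.] slotSide [643. 431.] notchSide [626. 555.] notchTop [599. 181.]
-40 knob [289. 124.] [276. 194.] slotTop [613. 119.] slotSide [640. 418.] notchSide [623. 542.] notchTop [586. 166.]
-20 knob [252.  74.] [240. 144.] slotTop [596. 110.] slotSide [631. 406.] notchSide [615. 530.] notchTop [570. 157.]
0 knob [195.  34.] [184. 104.] slotTop [577. 106.] slotSide [617. 396.] notchSide [601. 521.] notchTop [551. 154.]
20 knob [125.   8.] [116.  78.] slotTop [558. 109.] slotSide [600. 390.] notchSide [584. 514.] notchTop [532. 157.]
40 knob [50.  0.] [42. 70.] slotTop [541. 119.] slotSide [581. 388.] notchSide [565. 512.] notchTop [516. 166.]
```

View pics/front.png

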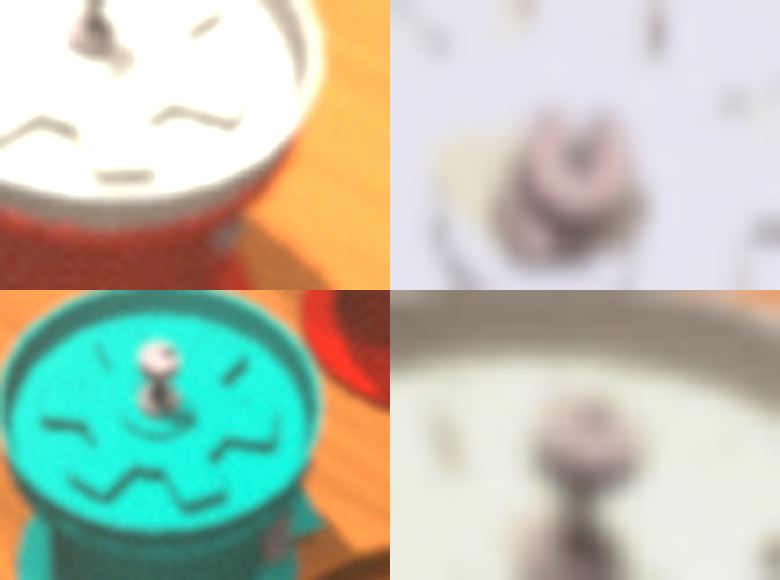

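The top-right panel shows the head disc centred at about (583,158), with its slot opening straight up at (577,108). That puts the slot at world angle ≈ +5° and the head at (0.566,-0.204). The collar notch is probably near -100°, to be found by feel. Now I bring the tool upright over the rod with the tang at +5°.

```bash
cat >> h.py <<'E'
def ori(tang_deg):
    r,R=st(); a=np.radians(tang_deg); y=np.array([np.cos(a),np.sin(a),0]); z=np.array([0,0,-1.]); x=np.cross(y,z)
    T=np.c_[x,y,z]; v=Ro.from_matrix(R.T@T).as_rotvec(); print("rotvec shares",np.round(v/(np.pi/2),3),"deg",np.degrees(np.linalg.norm(v)).round(1))
E
python3 - <<'E'
from h import *
go(.50,-.15,.48); ori(5); ori(60); ori(77)
E
```

```text
shares total [ 8.37 -2.44  0.53] pos [ 0.373  -0.0917  0.585 ] t 15.1 j [-0.7   0.11  0.48  2.1   1.26  2.01 -1.87] F [ 0.21  0.18 -0.31] w 0.031
rotvec shares [ 0.449  1.043 -0.759] deg 122.9
rotvec shares [-0.096  1.298 -1.164] deg 157.1
rotvec shares [-0.303  1.341 -1.272] deg 168.6
```

```bash
python3 -m inch '[[0,0,0,0.0374,0.0869,-0.0633,28],[0,0,0,0.0374,0.0869,-0.0633,28],[0,0,0,0.0374,0.0869,-0.0633,28],[0,0,0,0.0374,0.0869,-0.0633,28],[0,0,0,0.0374,0.0869,-0.0633,28],[0,0,0,0.0374,0.0869,-0.0633,28],[0,0,0,0.0374,0.0869,-0.0633,28],[0,0,0,0.0374,0.0869,-0.0633,28],[0,0,0,0.0374,0.0869,-0.0633,28],[0,0,0,0.0374,0.0869,-0.0633,28],[0,0,0,0.0374,0.0869,-0.0633,28],[0,0,0,0.0374,0.0869,-0.0633,28]]'
python3 - <<'E'
from h import *
go(.566,-.204,.44); ori(5)
E
```

```text
time_s: 16.6
position: [0.3726, -0.0924, 0.5851]
orientation: [0.672, 0.74, 0.002, 0.001]
force: [0.2, -0.5, -0.2]
width: 0.0305
finger_force: 30.1
shares total [-6.5   9.05  7.28] pos [ 0.3726 -0.0924  0.5851] t 16.6 j [-0.64 -0.26  0.66  1.91  0.16  1.43  0.08] F [ 0.23 -0.54 -0.23] w 0.0305
rotvec shares [ 0.003 -0.001  0.006] deg 0.6
```

```bash
python3 -m inch '[[-0.54,0.75,0.6,0,0,0,28],[-0.54,0.75,0.6,0,0,0,28],[-0.54,0.75,0.6,0,0,0,28],[-0.54,0.75,0.6,0,0,0,28],[-0.54,0.75,0.6,0,0,0,28],[-0.54,0.75,0.6,0,0,0,28],[-0.54,0.75,0.6,0,0,0,28],[-0.54,0.75,0.6,0,0,0,28],[-0.54,0.75,0.6,0,0,0,28],[-0.54,0.75,0.6,0,0,0,28],[-0.54,0.75,0.6,0,0,0,28],[0,0,0,0,0,0,28]]'
python3 - <<'E'
from h import *
go(.566,-.204,.398); ori(5)
import pickle
t=snapshot("top");s=snapshot("side");pickle.dump((t,s,robot.read_state()),open("hov.pkl","wb"))
# spring lower coils measured by depth
r,R=st()
for S in (t,s):
    u,v=map(int,proj(S,r["position"]+R[:,2]*.195)); 
    P=np.array([pt(S,x,y) for y in range(v-16,v+16) for x in range(u-16,u+16) if S["range_z"][y,x]>0])
    f=r["position"][2]-.2
    q=P[(P[:,2]>f)&(P[:,2]<f+.022)&(np.hypot(P[:,0]-r["position"][0],P[:,1]-r["position"][1])<.022)]
    print(len(q),q.min(0).round(4),q.max(0).round(4),((q.min(0)+q.max(0))/2).round(4),r["position"])
E
```

```text
time_s: 18.1
position: [0.5487, -0.1962, 0.4528]
orientation: [0.674, 0.739, -0.001, 0.002]
force: [-0.7, 0.7, 0.2]
width: 0.0306
finger_force: 30.1
shares total [-0.46  0.82  2.74] pos [ 0.5487 -0.1962  0.4528] t 18.1 j [-0.36  0.4   0.87  1.71 -0.33  1.18  0.68] F [-0.66  0.68  0.16] w 0.0306
rotvec shares [0.001 0.002 0.003] deg 0.4Traceback (most recent call last):
  File "<stdin>", line 12, in <module>
    return umr_minimum(a, axis, None, out, keepdims, initial, where)
ValueError: zero-size array to reduction operation minimum which has no identity
```

```bash
python3 -m inch '[[-0.15,0.27,0.8,0,0,0,28],[-0.15,0.27,0.8,0,0,0,28],[-0.16,0.28,0.8,0,0,0,28],[0,0,0,0,0,0,28]]'
python3 - <<'E'
from h import *
go(.566,-.204,.38); ori(5)
import pickle
t=snapshot("top");s=snapshot("side");r,R=st();pickle.dump((t,s,r),open("hov.pkl","wb"))
f=r["position"]+R[:,2]*.2003
im=[]
for S in(t,s):
    u,v=map(int,proj(S,f)); print(proj(S,f),proj(S,[.566,-.204,.19]),(u,v))
    im.append(cv2.resize(S["img"][v-20:v+20,u-20:u+20],(400,400),interpolation=cv2.INTER_CUBIC))
save("hover",np.hstack(im))
E
```

```text
time_s: 18.7
position: [0.5657, -0.2036, 0.404]
orientation: [0.675, 0.738, -0.0, 0.001]
force: [-0.7, 0.0, 0.4]
width: 0.0306
finger_force: 30.1
shares total [-0.02  0.01  1.2 ] pos [ 0.5657 -0.2036  0.404 ] t 18.7 j [-0.31  0.49  0.83  1.71 -0.39  1.11  0.72] F [-0.68  0.01  0.41] w 0.0306
rotvec shares [0.001 0.002 0.   ] deg 0.2
[398.57417992 168.86417778] [397.40080421 170.70472371] (398, 168)
[381.04681777 201.01793429] [380.14636438 205.28225473] (381, 201)
```

View pics/hover.png

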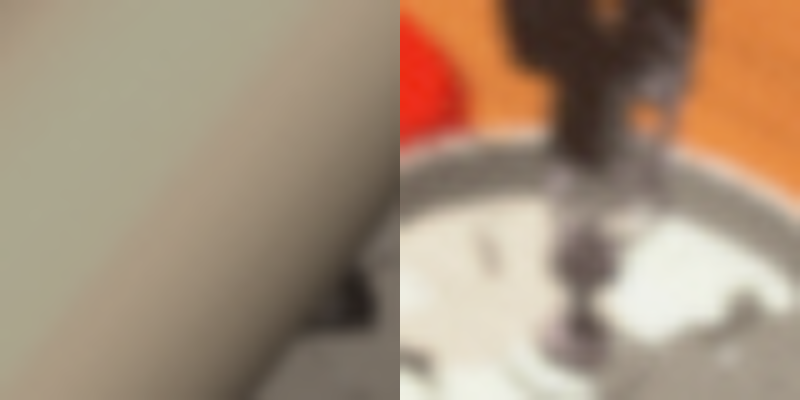

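```bash
python3 - <<'E'
from h import *
import pickle
t,s,r=pickle.load(open("hov.pkl","rb"))
g=s["img"].mean(2)
print("     ",*range(370,394))
for v in range(195,218): print(v,g[v,370:394].astype(int))
s0=pickle.load(open("side.pkl","rb"));g=s0["img"].mean(2);print("initial")
for v in range(201,217,1): print(v,g[v,370:394].astype(int))
E
```

```text
370 371 372 373 374 375 376 377 378 379 380 381 382 383 384 385 386 387 388 389 390 391 392 393
195 [139 141 144 142 136 110  76  57  46  47  56  68  80  99 115 126 125 137
 155 166 164 158 152 150]
196 [113 115 116 115 111  98  83  69  57  51  57  70  86  97 108 116 121 143
 168 180 179 178 173 165]
197 [108 110 112 113 111 109 107  97  81  71  69  80  98 107 112 112 116 133
 151 162 170 183 189 187]
198 [112 112 112 115 116 121 129 128 108  95  90  95 105 113 116 110 112 125
 135 141 147 159 175 187]
199 [118 122 125 126 125 134 142 137 121 113 111 109 113 118 118 114 111 120
 132 135 138 141 149 159]
200 [145 152 154 157 156 153 147 135 125 120 121 122 122 124 130 128 124 125
 132 137 137 136 137 141]
201 [184 190 195 196 196 181 160 143 137 134 132 130 134 142 153 154 142 135
 141 144 142 140 139 136]
202 [204 209 212 216 214 198 170 158 148 140 137 149 161 172 182 180 169 169
 172 166 155 148 142 141]
203 [211 216 218 219 217 204 179 157 145 130 133 158 178 191 199 196 196 207
 212 204 189 172 160 149]
204 [208 216 220 220 216 205 174 147 126 113 119 142 162 178 192 204 215 227

[... 2320 characters left out ...]
 231 227 210 175 129 117 156 194 220 230 234 235 234 234
 235 235 233 234 234 233]
211 [233 233 233 231 225 218 204 168 126 123 166 209 227 232 235 235 235 235
 235 234 234 233 232 227]
212 [234 234 231 228 218 205 184 149 111 102 141 187 219 231 234 235 235 235
 234 235 234 229 220 205]
213 [234 234 231 226 210 193 172 138 100  86 111 156 202 227 233 234 236 234
 235 235 230 219 191 163]
214 [231 232 231 227 208 182 165 140 110  96 100 137 188 221 231 233 235 235
 235 234 229 206 169 153]
215 [229 230 230 226 202 172 152 138 120 110 108 134 176 209 222 229 234 236
 236 235 230 213 183 185]
216 [227 227 227 226 209 172 143 131 124 114 113 128 156 174 195 218 232 235
 235 234 234 226 215 216]
```

The side view shows the spring (columns ~374.7–386) over the head (centre ~379.3), with the spring-to-head offset as predicted to within about 1 mm. Descending gently to feel the head.

```bash
python3 -m inch '[[0,0,0.3,0,0,0,28],[0,0,0.2,0,0,0,28],[0,0,0.1,0,0,0,28],[0,0,0,0,0,0,28]]'
python3 -m inch '[[0,0,0.1,0,0,0,28],[0,0,0,0,0,0,28]]'
python3 -m inch '[[0,0,0.1,0,0,0,28],[0,0,0,0,0,0,28]]'
python3 -c "
from h import *
r,R=st();print(r['force'],r['wrist_torque'],r['position']);ori(5)"
```

```text
time_s: 19.3
position: [0.5659, -0.2038, 0.394]
orientation: [0.675, 0.737, 0.001, 0.003]
force: [0.0, -0.4, -0.2]
width: 0.0311
finger_force: 30.1
time_s: 19.55
position: [0.5659, -0.2039, 0.3921]
orientation: [0.675, 0.737, 0.001, 0.003]
force: [-0.5, 0.2, -0.5]
width: 0.0308
finger_force: 30.1
time_s: 19.8
position: [0.5659, -0.2038, 0.39]
orientation: [0.675, 0.737, 0.001, 0.003]
force: [0.0, -0.0, -0.4]
width: 0.0309
finger_force: 30.1
[ 0.00228813 -0.02200123 -0.448711  ] [ 0.05268267  0.00040958 -0.00561063] [ 0.5659184  -0.20384169  0.39001456]
rotvec shares [0.003 0.002 0.   ] deg 0.3
```

```bash
for i in 1; do python3 -m inch '[[0,0,0.1,0,0,0,28],[0,0,0,0,0,0,28]]'|grep -E 'pos|force'; done
python3 -m inch '[[0,0,0.05,0,0,0,28],[0,0,0,0,0,0,28]]'|grep -E 'pos|force'
python3 -m inch '[[0,0,0.05,0,0,0,28],[0,0,0,0,0,0,28]]'|grep -E 'pos|force'
python3 -c "
from h import *
r,R=st();print(r['force'],r['wrist_torque'],r['position'],r['time_s'])"
```

```text
position: [0.5658, -0.2036, 0.3879]
force: [-1.5, 0.6, -0.3]
finger_force: 30.1
position: [0.5658, -0.2037, 0.3869]
force: [-1.0, 1.7, 0.3]
finger_force: 30.1
position: [0.5659, -0.2038, 0.386]
force: [-0.8, 2.5, 1.4]
finger_force: 30.1
[-0.77005945  2.51839648  1.39628105] [0.56329774 0.34403364 0.04045587] [ 0.56586457 -0.20375228  0.38598121] 20.55
```

```bash
python3 -m inch '[[0.05,0,0,0,0,0,28],[0,0,0,0,0,0,28]]'|grep -E 'pos|^force'
python3 -m inch '[[0.04,-0.02,0.05,0,0,0,28],[0,0,0,0,0,0,28]]'|grep -E 'pos|^force'
python3 -c "
from h import *
r,R=st();print(r['force'],r['wrist_torque'],r['position'],r['time_s'])"
```

```text
position: [0.5658, -0.2031, 0.3861]
force: [-1.2, 1.3, 0.2]
position: [0.5655, -0.2024, 0.3851]
force: [-0.3, -0.0, -0.5]
[-0.34221741 -0.04984434 -0.52880856] [ 0.01542013  0.05838801 -0.00281397] [ 0.56549197 -0.20244396  0.38514517] 21.05
```

The forces vanish with the foot about 5 mm below the head's top, so the tang is in the slot. Continuing down gently.

```bash
python3 -m inch '[[0,0,0.1,0,0,0,28],[0,0,0.1,0,0,0,28],[0,0,0,0,0,0,28]]'|grep -E 'pos|^force'
python3 -m inch '[[0,0,0.1,0,0,0,28],[0,0,0,0,0,0,28]]'|grep -E 'pos|^force'
python3 -c "
from h import *
r,R=st();print(r['force'],r['wrist_torque'],r['position'],r['time_s'])"
```

```text
position: [0.5653, -0.2022, 0.3808]
force: [0.9, -0.6, -0.4]
position: [0.5654, -0.2022, 0.379]
force: [-1.1, -0.3, -0.7]
[-1.08022443 -0.30404212 -0.6876139 ] [ 0.00413515 -0.04287814 -0.06433578] [ 0.56537819 -0.20216808  0.37895025] 21.675
```

```bash
python3 -m inch '[[0,0,0.15,0,0,0,28],[0,0,0.15,0,0,0,28],[0,0,0.15,0,0,0,28],[0,0,0.15,0,0,0,28],[0,0,0,0,0,0,28]]'|grep -E 'pos|^force'
python3 -m inch '[[0,0,0.1,0,0,0,28],[0,0,0.1,0,0,0,28],[0,0,0,0,0,0,28]]'|grep -E 'pos|^force'
python3 -m inch '[[0,0,0.05,0,0,0,28],[0,0,0.05,0,0,0,28],[0,0,0,0,0,0,28]]'|grep -E 'pos|^force'
python3 -c "
from h import *
r,R=st();print(r['force'],r['wrist_torque'],r['position'],r['time_s'],r['joints'].round(2))"
```

```text
position: [0.5654, -0.2022, 0.3668]
force: [-0.3, 0.2, -0.5]
position: [0.5654, -0.2022, 0.3629]
force: [0.2, 0.5, -0.1]
position: [0.5655, -0.2022, 0.361]
force: [-0.9, 0.3, -0.8]
[-0.94363862  0.29392406 -0.83090944] [ 0.03184923  0.01622677 -0.0188129 ] [ 0.56547195 -0.20222575  0.36102149] 23.05 [-0.29  0.53  0.79  1.76 -0.44  1.03  0.75]
```

```bash
python3 -m inch '[[0,0,0.1,0,0,0,28],[0,0,0.05,0,0,0,28],[0,0,0,0,0,0,28]]'|grep -E 'pos|^force'
python3 -m inch '[[0,0,0.05,0,0,0,28],[0,0,0.05,0,0,0,28],[0,0,0,0,0,0,28]]'|grep -E 'pos|^force'
python3 -c "
from h import *
r,R=st();print(r['force'],r['wrist_torque'],r['position'],r['time_s'],r['joints'].round(2))"
```

```text
position: [0.5656, -0.2023, 0.3582]
force: [-0.3, -0.2, 0.4]
position: [0.5656, -0.2023, 0.3563]
force: [-0.1, 0.1, 3.7]
[-0.05010996  0.1488088   3.66108247] [ 0.03190554  0.06503959 -0.02092013] [ 0.56562399 -0.20234714  0.35633966] 23.8 [-0.28  0.54  0.79  1.76 -0.44  1.02  0.76]
```

Contact on the collar at 3.7 N. Twisting clockwise (+z of the tool) under this light push.

```bash
cat > f.py <<'E'
from h import *
r,R=st();print("F",r['force'].round(2),"T",r['wrist_torque'].round(3),"p",r['position'].round(4),"t",r['time_s'],"j7",r['joints'][6].round(2),"tang",np.degrees(np.arctan2(R[1,1],R[0,1])).round(1))
E
python3 -m inch '[[0,0,0,0,0,0.1,28],[0,0,0,0,0,0.1,28],[0,0,0,0,0,0.1,28],[0,0,0,0,0,0.1,28],[0,0,0,0,0,0,28]]'>/dev/null; python3 f.py
python3 -m inch '[[0,0,0,0,0,0.1,28],[0,0,0,0,0,0.1,28],[0,0,0,0,0,0,28]]'>/dev/null; python3 f.py
```

```text
F [ 0.53 -0.13  3.55] T [ 0.301 -0.159  0.036] p [ 0.5659 -0.2018  0.3562] t 24.425 j7 0.22 tang -30.9
F [0.95 1.55 2.56] T [ 0.25  -0.097  0.027] p [ 0.5657 -0.2022  0.3561] t 24.8 j7 -0.05 tang -48.7
```

```bash
for i in 1; do python3 -m inch '[[0,0,0,0,0,0.08,28],[0,0,0,0,0,0,28]]'>/dev/null; python3 f.py; python3 -m inch '[[0,0,0,0,0,0.08,28],[0,0,0,0,0,0,28]]'>/dev/null; python3 f.py; python3 -m inch '[[0,0,0,0,0,0.08,28],[0,0,0,0,0,0,28]]'>/dev/null; python3 f.py;  done
```

```text
F [0.5  0.27 3.28] T [ 0.139 -0.243 -0.033] p [ 0.5656 -0.2024  0.3562] t 25.05 j7 -0.15 tang -55.9
F [ 1.57 -0.52  1.16] T [-0.244 -0.286  0.028] p [ 0.5655 -0.2026  0.356 ] t 25.3 j7 -0.26 tang -63.1
F [-1.1  -1.49 -0.45] T [0.004 0.067 0.048] p [ 0.565  -0.2022  0.3555] t 25.55 j7 -0.36 tang -70.3
```

The vertical force vanished at tang ≈ -70°, so it probably dropped into the notch. Confirming by lowering gently.

```bash
python3 -m inch '[[0,0,0.05,0,0,0,28],[0,0,0,0,0,0,28]]'>/dev/null; python3 f.py; python3 -m inch '[[0,0,0.05,0,0,0,28],[0,0,0,0,0,0,28]]'>/dev/null; python3 f.py; python3 -m inch '[[0,0,0.05,0,0,0,28],[0,0,0,0,0,0,28]]'>/dev/null; python3 f.py
```

```text
F [ 0.11  0.64 -0.18] T [-0.049  0.14  -0.016] p [ 0.5653 -0.2023  0.3549] t 25.8 j7 -0.37 tang -70.4
F [-1.28 -0.16 -0.54] T [-0.13   0.291  0.008] p [ 0.5654 -0.2024  0.354 ] t 26.05 j7 -0.37 tang -70.5
F [-0.36 -0.87 -0.29] T [-0.055  0.344 -0.054] p [ 0.5654 -0.2024  0.353 ] t 26.3 j7 -0.37 tang -70.6
```

```bash
python3 -m inch '[[0,0,0.05,0,0,0,28],[0,0,0,0,0,0,28]]'>/dev/null; python3 f.py; python3 -m inch '[[0,0,0.05,0,0,0,28],[0,0,0,0,0,0,28]]'>/dev/null; python3 f.py; python3 -m inch '[[0,0,0.05,0,0,0,28],[0,0,0.02,0,0,0,28],[0,0,0,0,0,0,28]]'>/dev/null; python3 f.py
```

```text
F [-0.94 -0.61  0.5 ] T [-0.098  0.294 -0.048] p [ 0.5655 -0.2023  0.352 ] t 26.55 j7 -0.37 tang -70.6
F [-0.43 -0.39  0.09] T [-0.111  0.249 -0.039] p [ 0.5656 -0.2023  0.3511] t 26.8 j7 -0.36 tang -70.6
F [-1.12 -0.58  2.19] T [-0.089  0.305 -0.01 ] p [ 0.5656 -0.2023  0.3499] t 27.175 j7 -0.36 tang -70.6
```

The spring foot meets the hub at the expected height (2.2 N at TCP 0.350). Releasing and retreating straight up.

```bash
python3 -m inch '[[0,0,-0.03,0,0,0,28],[0,0,0,0,0,0,33],[0,0,0,0,0,0,40],[0,0,0,0,0,0,60],[0,0,0,0,0,0,70],[0,0,0,0,0,0,70],[0,0,0,0,0,0,70]]'; python3 f.py
python3 -m inch '[[0,0,-0.4,0,0,0,70],[0,0,-0.8,0,0,0,70],[0,0,-1,0,0,0,70],[0,0,-1,0,0,0,70],[0,0,-1,0,0,0,70],[0,0,-1,0,0,0,70],[0,0,-1,0,0,0,70],[0,0,-1,0,0,0,70],[0,0,-1,0,0,0,70],[0,0,-1,0,0,0,70],[0,0,-1,0,0,0,70],[0,0,0,0,0,0,70]]'
python3 - <<'E'
from h import *
import pickle
s=snapshot("side");t=snapshot("top");pickle.dump((t,s),open("end.pkl","wb"))
for S in(t,s):
    u,v=map(int,proj(S,[.5655,-.2025,.19]))
    P=np.array([pt(S,x,y) for y in range(v-14,v+14) for x in range(u-14,u+14) if S["range_z"][y,x]>0])
    for lo,hi in((.165,.18),(.18,.195),(.195,.215),(.215,.4)):
        q=P[(P[:,2]>lo)&(P[:,2]<hi)&(np.hypot(P[:,0]-.5655,P[:,1]+.2025)<.03)]
        if len(q): print(lo,len(q),q.min(0).round(3),q.max(0).round(3),((q.min(0)+q.max(0))/2).round(4))
u,v=map(int,proj(s,[.5655,-.2025,.185]));u2,v2=map(int,proj(t,[.5655,-.2025,.185]))
save("end",np.hstack([cv2.resize(S["img"][b-20:b+20,a-20:a+20],(400,400),interpolation=cv2.INTER_CUBIC) for S,a,b in((s,u,v),(t,u2,v2))]))
E
```

```text
time_s: 28.05
position: [0.5656, -0.2023, 0.3503]
orientation: [0.986, 0.169, 0.002, 0.002]
force: [0.3, 0.0, 0.1]
width: 0.0699
finger_force: 0.0
F [0.34 0.04 0.12] T [-0.016  0.022 -0.018] p [ 0.5656 -0.2023  0.3503] t 28.05 j7 -0.36 tang -70.6
time_s: 29.55
position: [0.5647, -0.2023, 0.5561]
orientation: [0.986, 0.169, 0.003, 0.002]
force: [0.4, 0.8, -2.5]
width: 0.0705
finger_force: 0.0
0.165 13 [ 0.548 -0.219  0.166] [ 0.572 -0.2    0.179] [ 0.5598 -0.2092  0.1726]
0.18 15 [ 0.551 -0.219  0.182] [ 0.57  -0.2    0.194] [ 0.5603 -0.2094  0.1877]
0.195 17 [ 0.55  -0.22   0.198] [ 0.569 -0.201  0.211] [ 0.5593 -0.2103  0.2047]
0.165 27 [ 0.549 -0.218  0.166] [ 0.579 -0.19   0.18 ] [ 0.5637 -0.204   0.173 ]
0.18 54 [ 0.548 -0.219  0.181] [ 0.581 -0.189  0.195] [ 0.5641 -0.2041  0.188 ]
0.195 47 [ 0.548 -0.22   0.195] [ 0.58  -0.189  0.212] [ 0.5642 -0.2046  0.2035]
```

The depth readings show the spring upright on the rod axis with its top at about 0.207–0.212, matching the 0.207 expected when seated. The contact heights agree too: collar contact at 0.358 and hub contact at 0.350, which is the 8 mm collar height. Handing in.

```bash
python3 -c "
from h import *
print(robot.job_done())"
```

```text
the job is handed in; nothing more can be done
None
```

The spring is on the hub of the red machine, tang through the head slot and into the collar's notch, released and handed in at about 30 s. Seating was judged by contact force and depth readings, not by a final picture.

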